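# Press the ink-sample flask into the sprung reader cradle and hold it

### The arm

A 6-joint arm with a two-finger parallel gripper is mounted at the origin on the work surface. World frame = base frame: x ahead of the robot, y to its left, z up, the work surface at z = 0. Lengths are in mm, angles in rad, forces in N, time in s.
With the tool pointing down it reaches from about 275 to 750 mm from the base axis. Payload 10.2 kg.
Tool frame: the origin (TCP) lies between the finger pads; the fingertips stand 17 mm ahead of it and the grasp point (between the pads) lies 2 mm behind it (tips_ahead is the distance from the TCP to the fingertips, in mm); z points along the fingers, y is the line along which they close (so a half turn about z gives the same grasp; the last joint's range is limited). The gripper opens to 85 mm and grips with 20 to 120 N. Pads are 22 mm wide; open, the fingers measure 114 mm over their backs; the gripper's body (76 mm by 85 mm) begins 54 mm behind the grasp point. The pads swing forward as they close: fully open they stand 13 mm farther back than shut.
Start: joints at [-1.495, 0.313, 1.498, -0, 1.331, -0.223], TCP at [154.533, -501.748, 248.294] pointing down, gripper open.
Joint ranges: [-2.94, 2.94], [-0.97, 2.17], [0.19, 2.56], [-1.23, 4.37], [0.02, 3.11], [-2.88, 2.88]. Speed limits (rad/s): [2.39, 2.39, 3.01, 3.14, 3.14, 3.14].

### API

Orientations are given as a unit quaternion [w, x, y, z].
In Python, from rig import sense, capture, finish_job, boxes_of, tips_ahead gives the robot as it stands.
- The arm moves only by the tool drive_tool, never from a script. Its argument "commands" is text: rows parted by semicolons, each of 7 numbers parted by spaces: the shift along the world's x, y, z in units of 0.1 m (1.0 is 0.1 m), then the turn, a rotation vector about the world's x, y, z in units of pi/4 rad (1.0 is pi/4 rad), then the opening in per cent of the stroke, from 0 (shut) to 100 (fully open). A call has 1 to 20 rows; each row shifts and turns the commanded pose from where the row before left it; what a row does not reach is not made up. A row lasts 1/12 s, in which the tool goes at most 41.7 mm and 7.16 degrees, less where a joint would pass 70% of its speed; a pose out of reach is approached as far as the arm can. A call with a number of a shift or a turn outside -1 to 1 is refused whole. A call with a gripper value outside its range is refused whole. The fingers move at their own pace and stop on an object; "force" is the grip in N (left out, the last holds). Time passes only in rows, so rows that do not move let the fingers close. It gives the time, the measured TCP pose, the force, the opening and the grip force at its end, in the units of the state.
- sense(): the state, without advancing time (a new reading comes with each control period).
- capture(name): name is "scene" or "top" or "wrist"; returns a dict with "pixels" (420x560x3 uint8, blue, green, red), "fov_y" (degrees; the focal length in pixels is half the picture's height over the tangent of half this angle, whatever the lens; pixels are square), "cx", "cy" (the principal point, pixels), "k1" (the pictures are not rectified: a ray, as slopes to the right and down, at radius r is drawn at 1 + k1 r^2 times it, then the intrinsics apply), "position" and "attitude" of the camera in the world; the wrist camera has in their place "tool_from_camera" (4x4, takes a point from camera to tool coordinates, whose origin is the TCP and whose axes are the flange's). Camera axes: x right, y down, z forward; pixel columns grow to the right and rows downward; lengths in mm; the calibration is good to about 2 mm. A picture is of the moment at which its call begins: read the wrist's pose just before it. There is no depth.
- finish_job(): hands the job in; it is judged then, once.
Trained networks look in a picture, given as the dict that the camera call returned (one of the last four; its "shot" number tells which), for a name from the list of things; names that differ only in an ending like _2 or _b are one class to them, and where a whole thing is asked for, a point or a joint stands for the part that bears it (a point fixed in the world has none). Each returns a list of dicts, best first, with "confidence" (0 to 1); they miss things now and then, are a little off and sometimes report something else, mostly with a low value. They report only what shows in the picture. A call takes as long as a camera call. They do not tell look-alikes from the thing itself.
- boxes_of(picture, name): "position" ([column, row] in pixels, amid what is visible of it).
The state is a dict: "time_s": time; "joints": joint angles; "dq": joint speeds; "tau": joint torques, N m; "eef_pos": TCP position; "ee_rot": TCP orientation; "force": force on the tool from outside, world axes, zero at the start; "wrist_torque": the same for the moment, N m; "grip_width": opening from 0.0 (shut) to 1.0 (fully open); "grip_force": force on a finger pad.
Only numpy, scipy, OpenCV 4.12 (cv2) and the standard library are available. Lean on these libraries where they do the work, as an engineer would, in place of code of your own. Each camera call takes 0.05 s, during which the arm holds its last target. There are 200 camera calls.

### The job

First take the dust cap off the sprung ring cradle and set it down flat inside the aluminium tray. Then take the larger round flask from its cork ring, seat it upright in the cradle's steel ring, push it straight down until the ring is close to its lower stop, without ramming the glass, and finish while still holding it pressed down there with the gripper. Leave the smaller flask, the paper cup, the jar and the loupe where they stand.

Things in the scene. Friction and masses are not known exactly. Their poses are not given: they have to be found in the camera images.
- cradle: Fixed cradle: grey base plate 110 x 110 x 18 mm with three guide posts (tops 83 mm above the table, 45 mm from the axis) that carry a level, sprung steel ring. Origin: centre of the base's underside, on the ring's vertical axis; z up.
- seat_top (a point): Centre of the bore at the upper face of the sprung steel ring (outer diameter 74 mm, bore 50 mm, 10 mm thick, open below). 75 mm above the table when unpressed; moves down with the ring. The large flask seated in the bore has its ball's centre 21.5 mm above this point.
- seat (a joint): How far the ring is pressed down, m: 0 unpressed, 0.018 at its lower stop. The springs carry 3 N before the ring moves, then 0.6 N more per mm (about 14 N at the stop); they push it back up when let go. The flask's own weight does not move it.
- cap_mid (a point): Dust cap that lies on the ring at the start, about 60 g; this point is on its axis, half-way up its 50 mm height. From below: plug 42 mm across and 6 mm high (sits in the ring's bore), disc 68 mm across and 6 mm thick, then a round upright grip knob 18 mm across and 38 mm high (from 13 mm below this point to 25 mm above it). z is its axis.
- tray: Fixed open aluminium tray 150 x 150 mm, walls 3 mm thick and 16 mm high, floor 3 mm thick. Origin: centre of its underside, on the table.
- flask_mid (a point): The larger flask, closed, brown glass, about 180 g: ball of 66 mm diameter with a straight upright neck and black stopper, both 26 mm across; 118 mm high overall. This point is on its axis, half-way up (59 mm above the bottom). The neck and stopper run from 5 mm above this point to 59 mm above it. It starts upright on a cork ring 22 mm high and 72 mm across. z is its axis, up to the stopper.
- flask_ball (a point): Centre of the larger flask's ball: on its axis, 33 mm above its bottom, 26 mm below flask_mid.
- small_flask_mid (a point): The smaller flask, to be left alone: same form, ball 46 mm across, neck 18 mm across, 72 mm high. Point half-way up on its axis. It stands on a cork ring like the other's; the two may change places. Its stopper top is about 86 mm above the table.
- cup: Bystander: white paper cup of swabs, 68 mm across, 75 mm high (swabs to 98 mm). Origin: centre of its underside.
- jar: Bystander: brown jar with black lid, 52 mm across, 65 mm high. Origin: centre of its underside.
- loupe: Bystander: black standing loupe, 42 mm across, 46 mm high. Origin: centre of its underside.
There are look-alikes about, which are no part of the job. Leave any purple look-alike of the part that bears cap_mid alone.

How it is judged (in metres and radians):
On the way, in this order (a step that is already met when the one before it is completed fails the run):
1. the dust cap lies flat in the tray, let go (horizontal distance between cap_mid and tray below 0.055 m and height (world z) of cap_mid below 0.034 m and angle between cap_mid's own z axis and vertical below 0.15 rad and contact force between the fingers and cap below 0.1 N), for 0.2 s.
2. the larger flask is lifted off its cork ring (distance of flask_mid from where it was at the start of the episode above 0.03 m and height (world z) of flask_mid above 0.1 m and angle between flask_mid's own z axis and vertical below 0.6 rad), for 0.1 s.
At the end, for the whole second after the job is handed in: For the last second: ring pressed 12 mm or more; large flask seated (ball within 6 mm of the ring axis, 17 to 26 mm above it), within 0.2 rad of upright, pressing with over 6 N; gripper on the flask, robot not touching the cradle; cap flat in the tray (within 55 mm of its centre) (value of joint seat above 0.012 m and horizontal distance between flask_ball and seat_top below 0.006 m and z of flask_ball in the frame of seat_top between 0.017 and 0.026 m and angle between flask_mid's own z axis and vertical below 0.2 rad and contact force between the fingers and flask above 3 N and contact force between flask and cradle above 6 N and contact force between the arm and cradle below 1 N and horizontal distance between cap_mid and tray below 0.055 m and height (world z) of cap_mid below 0.034 m and angle between cap_mid's own z axis and vertical below 0.15 rad); the arm keeps its last pose, push and grip.
It fails at once if the glass is rammed: more than 60 N between the larger flask and the cradle (contact force between flask and cradle above 60 N).
It fails at once if the smaller flask, cup, jar or loupe is moved more than 30 mm (distance of any of small_flask_mid, cup, jar, loupe from where it was at the start of the episode above 0.03 m).
It also fails if it takes over 51 s, if anything falls off the work surface, if the arm or the gripper's body presses on something with over 40 N, if the wrist force passes 120 N, or if a joint passes its speed limit or range.

## Working session

There is one attempt and no reset: what is moved stays moved. The work goes in short steps, Python scripts to look and compute and a tool call to move; the robot and the scene stay as the last step left them, time stands still between calls to the robot, and variables do not carry over. Pictures are saved under pics/ and viewed, at most 10 in all, crops included, and the job is handed in when it is done.

Besides the shell and the picture viewer there is one more tool, called after "Emit:" by a JSON object that holds its "fn" and its "kwargs". drive_tool: Moves the arm, as the interface text tells. Shifts and turns lie within -1 to 1; 1 stands for 0.1 m of shift or pi/4 rad of turn. Its arguments: {"type":"object","properties":{"commands":{"type":"string"},"force":{"type":"number"}},"required":["commands"]}

```bash
mkdir -p pics; cat > h.py <<'E'
import numpy as np, cv2
from scipy.spatial.transform import Rotation as R
from rig import *
def q(w): return R.from_quat([w[1],w[2],w[3],w[0]])
def ray(p,uv,st=None):
    f=p["pixels"].shape[0]/2/np.tan(np.radians(p["fov_y"])/2)
    d=np.array([(uv[0]-p["cx"])/f,(uv[1]-p["cy"])/f]); u=d.copy()
    for _ in range(20): u=d/(1+p["k1"]*(u@u))
    v=np.array([u[0],u[1],1])
    if "position" in p:
        a=np.array(p["attitude"]); M=a if a.shape==(3,3) else q(a).as_matrix()
        return np.array(p["position"]),M@v
    T=np.array(p["tool_from_camera"]); M=q(st["ee_rot"]).as_matrix()
    return M@T[:3,3]+np.array(st["eef_pos"]),M@T[:3,:3]@v
def atz(p,uv,z,st=None):
    o,d=ray(p,uv,st); return o+d*(z-o[2])/d[2]
def tri(rs):
    A=0;b=0
    for o,d in rs:
        d=d/np.linalg.norm(d);P=np.eye(3)-np.outer(d,d);A=A+P;b=b+P@o
    x=np.linalg.solve(A,b); return x
E
cat > a.py <<'E'
from h import *
s=sense();print(s["time_s"],s["eef_pos"],s["ee_rot"],tips_ahead)
Z=dict(cradle=40,cap_mid=100,tray=3,flask_mid=75,small_flask_mid=55,cup=45,jar=35,loupe=25)
for n in ("scene","top"):
    p=capture(n);cv2.imwrite(f"pics/{n}0.png",p["pixels"]);print(n,p["position"],p["attitude"],p["k1"])
    for k,z in Z.items():
        for b in boxes_of(p,k)[:4]:
            print(k,np.round(b["position"]),round(b["confidence"],2),atz(p,b["position"],z).round())
E
python3 a.py
```

```text
0.0 [ 154.51247636 -501.51642635  247.74339489] [-6.40239885e-04  9.88858231e-01  1.48858949e-01  4.02238822e-05] 17.0
scene [1072.28807272  102.22595953  893.7279615 ] [-0.1644852   0.59613259  0.75740837 -0.20953069] 0.009380977308840688
cradle [259. 215.] 0.96 [610. -56.  40.]
cap_mid [327. 188.] 0.98 [538.  86. 100.]
cap_mid [313. 220.] 0.88 [627.  71. 100.]
cap_mid [296. 164.] 0.71 [492.   5. 100.]
cap_mid [257. 192.] 0.56 [585. -64. 100.]
tray [258. 208.] 0.33 [572. -70.   3.]
flask_mid [189. 148.] 0.89 [ 485. -265.   75.]
small_flask_mid [181. 201.] 0.8 [ 624. -239.   55.]
small_flask_mid [250. 206.] 0.23 [600. -79.  55.]
cup [303. 274.] 0.83 [729.  74.  45.]
jar [388. 310.] 0.69 [762. 260.  35.]
loupe [211. 259.] 0.58 [ 735. -133.   25.]
top [463.95174403 -35.2532098  864.53982143] [ 0.07981715 -0.69487867  0.71278105 -0.05211558] -0.022987993851109625
cradle [311. 242.] 0.77 [548. -66.  40.]
cradle [338. 166.] 0.68 [ 719. -130.   40.]
cap_mid [289. 301.] 0.91 [429. -15. 100.]
cap_mid [317. 228.] 0.83 [572. -75. 100.]
cap_mid [255. 233.] 0.69 [563.  49. 100.]
cap_mid [245. 279.] 0.68 [473.  71. 100.]
tray [162. 237.] 0.95 [572. 275.   3.]
flask_mid [415. 276.] 0.72 [ 470. -272.   75.]
small_flask_mid [394. 209.] 0.8 [ 614. -244.   55.]
small_flask_mid [414. 275.] 0.46 [ 474. -274.   55.]
cup [247. 161.] 0.89 [735.  73.  45.]
jar [167. 156.] 0.95 [758. 259.  35.]
loupe [336. 167.] 0.59 [ 720. -129.   25.]
```

```bash
python3 -c "
import cv2
cv2.imwrite('pics/s1.png',cv2.resize(cv2.imread('pics/scene0.png')[100:340,130:430],None,fx=2.5,fy=2.5,interpolation=2))"
```

```text
(no output)
```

View pics/top0.png

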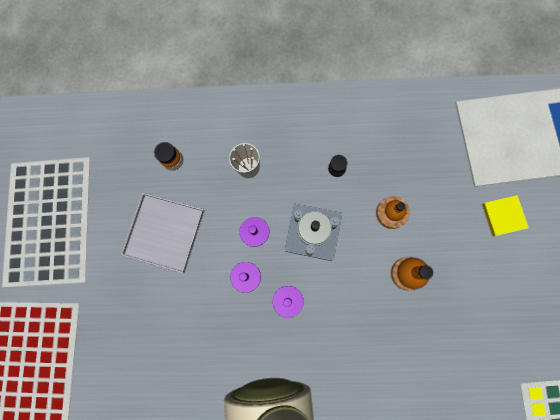

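View pics/s1.png

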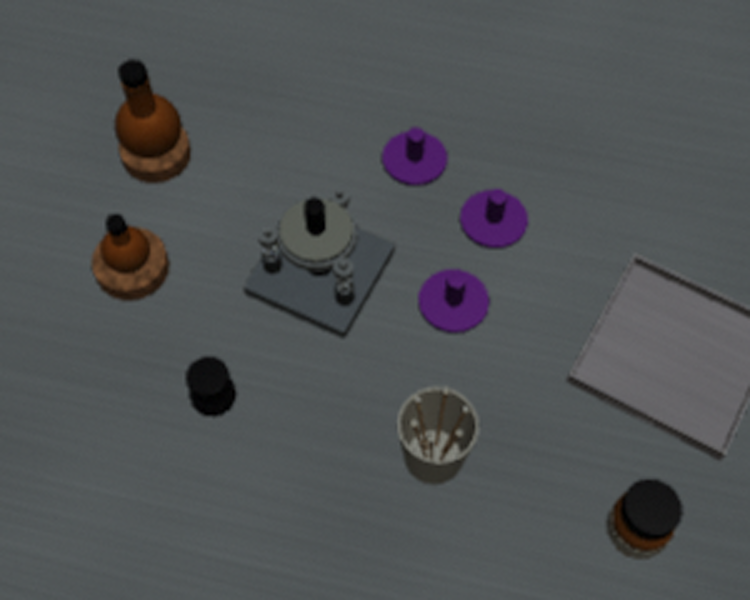

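Both pictures agree. The real cap is the cream disc with a black knob on the cradle, top (315,228) and scene (257,192). The three purple discs at top (254,232), (245,277) and (288,301) are look-alikes lying on the table, and the enlarged crop confirms this. The larger flask is at top (413,274) and the smaller one at (395,211). The tray is at (163,233).

```bash
cat > b.py <<'E'
from h import *
P={n:capture(n) for n in("scene","top")}
C=dict(cap=("cap_mid",(257,192),(317,228)),flask=("flask_mid",(189,148),(415,276)),small=("small_flask_mid",(181,201),(394,209)),cradle=("cradle",(259,215),(311,242)))
for k,(n,a,b) in C.items():
    rs=[]
    for c,g in(("scene",a),("top",b)):
        bb=[x for x in boxes_of(P[c],n) if np.hypot(*(np.array(x["position"])-g))<8]
        rs.append(ray(P[c],bb[0]["position"] if bb else g))
    x=tri(rs);print(k,x.round(1),[round(float(np.linalg.norm(np.cross(x-o,d/np.linalg.norm(d)))),1) for o,d in rs])
# black knob top / stopper top blobs in both views
for k,a,b in(("knob",(256,187),(315,226)),("stopper",(183,129),(425,272))):
    for c,g in(("scene",a),("top",b)):
        im=P[c]["pixels"].max(2); x,y=g
        w=im[y-12:y+13,x-12:x+13]; m=(w<(25 if c=="scene" else 50)).astype(np.uint8)
        n,l,st,ce=cv2.connectedComponentsWithStats(m)
        for i in range(1,n):
            if st[i,4]>15: print(k,c,st[i],(ce[i]+[x-12,y-12]).round(1))
E
python3 b.py
```

```text
cap [571.8 -70.4  74.8] [4.9, 4.9]
flask [ 481.4 -274.4   63. ] [0.8, 0.8]
small [ 614.7 -248.1   39.3] [0.5, 0.5]
cradle [560.5 -71.6 -47.8] [4.4, 4.4]
knob scene [ 8  5  8 14 87] [255.7 186.4]
knob top [ 8 11  7  6 18] [313.5 228.4]
stopper scene [ 7  8 11 10 88] [182.9 129.4]
stopper top [ 5  6 15 12 98] [425.5 271. ]
```

Emit:
{"fn": "drive_tool", "kwargs": {"commands": "0.26 0.27 0 0 0 0 100;0.26 0.27 0 0 0 0 100;0.26 0.27 0 0 0 0 100;0.26 0.27 0 0 0 0 100;0.26 0.27 0 0 0 0 100;0.26 0.27 0 0 0 0 100;0.26 0.27 0 0 0 0 100;0.26 0.27 0 0 0 0 100;0.26 0.27 0 0 0 0 100;0.26 0.27 0 0 0 0 100;0.26 0.27 0 0 0 0 100;0.26 0.27 0 0 0 0 100;0.26 0.27 0 0 0 0 100;0.26 0.27 0 0 0 0 100;0.26 0.27 0 0 0 0 100;0.26 0.27 0 0 0 0 100", "force": 40}}

```text
time_s: 2.73
eef_pos: [571.6, -68.0, 248.3]
ee_rot: [0.0, 0.989, 0.149, 0.0]
force: [0.4, -0.6, 0.5]
grip_width: 1.002
grip_force: 0.0
```

```bash
cat > w.py <<'E'
import sys
from h import *
def look(tag,names):
    s=sense();p=capture("wrist");print(s["time_s"],s["eef_pos"].round(1) if hasattr(s["eef_pos"],'round') else s["eef_pos"],s["ee_rot"],s["grip_width"],s["force"])
    cv2.imwrite(f"pics/{tag}.png",p["pixels"])
    for n,z in names:
        for b in boxes_of(p,n)[:3]: print(n,np.round(b["position"],1),round(b["confidence"],2),atz(p,b["position"],z,s).round(1))
    return s,p
if __name__=="__main__":
    s,p=look(sys.argv[1],[(a.split(":")[0],float(a.split(":")[1])) for a in sys.argv[2:]])
    print(np.array(p["tool_from_camera"]).round(2).tolist())
E
python3 w.py w1 cap_mid:94 cradle:40
```

```text
2.7333 [571.6 -68.  248.3] [5.83798828e-05 9.88845817e-01 1.48942740e-01 7.83282800e-05] 1.002056919604606 [ 0.43782663 -0.57305355  0.50610036]
cap_mid [190.2 283.8] 0.83 [475.4 -21.   94. ]
cap_mid [153.3 127.1] 0.72 [594.2  35.5  94. ]
cap_mid [282.2 182.6] 0.57 [582.2 -69.6  94. ]
cradle [276.8 145. ] 0.62 [603.3 -58.5  40. ]
[[0.0, -0.96, -0.27, 68.83], [1.0, 0.0, 0.0, 1.18], [-0.0, -0.27, 0.96, -125.7], [0.0, 0.0, 0.0, 1.0]]
```

View pics/w1.png

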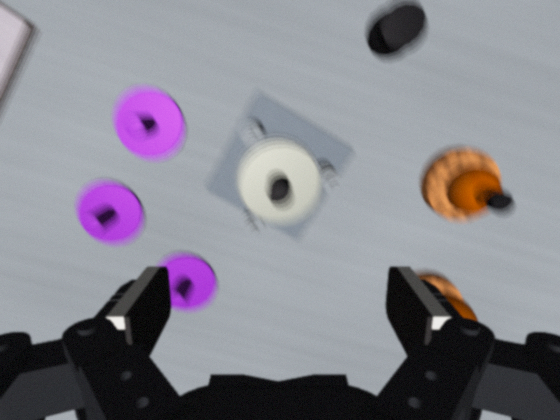

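The wrist view shows the cream cap disc centred near (279,181), with its knob at (279,188). I'll measure the disc's outline precisely.

```bash
cat > disc.py <<'E'
from h import *
s=sense();p=capture("wrist");im=p["pixels"].astype(int)
def disc(im,g,z):
    for t in(195,205,212):
        m=((im.min(2)>t-15)&(im.max(2)>t)&(im[:,:,2]>=im[:,:,0]+3)).astype(np.uint8)
        cs,_=cv2.findContours(m,cv2.RETR_EXTERNAL,cv2.CHAIN_APPROX_NONE)
        c=[c for c in cs if len(c)>40 and cv2.pointPolygonTest(cv2.convexHull(c),g,False)>0]
        if c:
            e=cv2.fitEllipse(cv2.convexHull(max(c,key=cv2.contourArea)));print(t,np.round(e[0],1),np.round(e[1],1),atz(p,e[0],z,s).round(1))
print(im[165,260],im[150,240],im[195,300]);disc(im,(279,180),81)
# dark knob
m=((im.max(2)<110)).astype(np.uint8)[160:210,255:305]
n,l,st,ce=cv2.connectedComponentsWithStats(m)
for i in range(1,n):
    if st[i,4]>60:
        c=ce[i]+[255,160];print("knob",st[i],c,atz(p,c,100,s).round(1))
E
python3 disc.py
```

```text
[210 223 222] [160 149 139] [195 204 205]
195 [282.  186.6] [76.3 78.3] [576.2 -71.3  81. ]
205 [277.4 180.3] [58.5 77.3] [580.1 -66.1  81. ]
212 [271.1 170.9] [34.8 69.3] [586.  -58.9  81. ]
knob [ 17  19  23  31 589] [282.91341256 194.87096774] [574.1 -72.4 100. ]
```

Emit:
{"fn": "drive_tool", "kwargs": {"commands": "0.05 -0.02 -0.3 0 0 0 60;0 0 -0.3 0 0 0 60;0 0 -0.3 0 0 0 60;0 0 -0.25 0 0 0 60;0 0 -0.15 0 0 0 60;0 0 -0.1 0 0 0 60;0 0 0 0 0 0 60;0 0 0 0 0 0 60"}}

```text
time_s: 3.6
eef_pos: [575.6, -72.5, 109.0]
ee_rot: [0.0, 0.989, 0.148, 0.0]
force: [0.2, 0.8, 0.0]
grip_width: 0.598
grip_force: 0.0
```

```bash
python3 w.py w2 cap_mid:94
```

```text
3.6 [575.6 -72.5 109. ] [1.79464825e-04 9.88929889e-01 1.48383146e-01 2.92347563e-04] 0.5984612373312947 [0.24458512 0.75984379 0.04322744]
cap_mid [128.8 407.9] 0.89 [489.  -26.8  94. ]
cap_mid [ 28.6 282.5] 0.72 [541.1  25.8  94. ]
cap_mid [ 67.7 143.6] 0.7 [604.2  18.7  94. ]
[[0.0, -0.96, -0.27, 68.83], [1.0, 0.0, 0.0, 1.18], [-0.0, -0.27, 0.96, -125.7], [0.0, 0.0, 0.0, 1.0]]
```

View pics/w2.png

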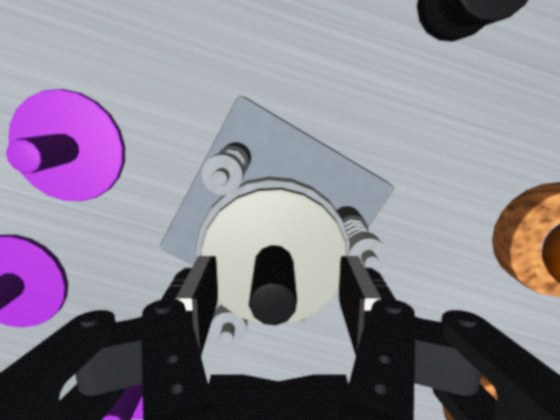

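The knob's top at (273,304) lies between the fingers.

```bash
python3 -c "
from h import *
s=sense();p=capture('wrist');print(s['eef_pos'],atz(p,(273,304),119,s),atz(p,(274,255),81,s))"
```

```text
[576.05440211 -72.27120333 109.74709361] [575.56525536 -71.83640782 119.        ] [578.17060742 -71.0727871   81.        ]
```

Emit:
{"fn": "drive_tool", "kwargs": {"commands": "0 0 -0.03 0 0 0 0;0 0 0 0 0 0 0;0 0 0 0 0 0 0;0 0 0 0 0 0 0;0 0 0 0 0 0 0;0 0 0 0 0 0 0;0 0 0 0 0 0 0;0 0 0 0 0 0 0", "force": 40}}

```text
time_s: 4.42
eef_pos: [575.6, -71.7, 105.4]
ee_rot: [-0.0, 0.989, 0.149, 0.0]
force: [-0.2, -0.6, 1.8]
grip_width: 0.195
grip_force: 38.9
```

```bash
python3 -c "
from h import *
p=capture('top')
for u in((144,195),(203,208),(184,271),(124,254)): print(atz(p,u,16))
print(atz(p,(163.7,232),16))"
```

```text
[670.897007   317.46300664  16.        ]
[635.9442107  178.08807238  16.        ]
[494.15406524 218.50591411  16.        ]
[535.07569417 357.45252454  16.        ]
[582.94379776 267.6146855   16.        ]
```

Emit:
{"fn": "drive_tool", "kwargs": {"commands": "0 0 0.1 0 0 0 0;0 0 0.15 0 0 0 0;0 0 0.2 0 0 0 0;0 0 0.2 0 0 0 0;0 0.1 0 0 0 0 0;0 0.2 0 0 0 0 0;0 0.3 0 0 0 0 0;0 0.3 0 0 0 0 0;0 0.3 0 0 0 0 0;0 0.3 0 0 0 0 0;0 0.3 0 0 0 0 0;0 0.3 0 0 0 0 0;0 0.3 0 0 0 0 0;0 0.3 0 0 0 0 0;0 0.3 0 0 0 0 0;0 0.3 0 0 0 0 0;0 0.2 0 0 0 0 0"}}

```text
time_s: 5.88
eef_pos: [574.5, 281.3, 169.8]
ee_rot: [-0.0, 0.989, 0.15, -0.0]
force: [-0.4, -0.4, -1.1]
grip_width: 0.197
grip_force: 39.1
```

Emit:
{"fn": "drive_tool", "kwargs": {"commands": "0.08 -0.1 -0.2 0 0 0 0;0 0 -0.3 0 0 0 0;0 0 -0.3 0 0 0 0;0 0 -0.2 0 0 0 0;0 0 -0.15 0 0 0 0;0 0 -0.1 0 0 0 0;0 0 -0.03 0 0 0 0;0 0 0 0 0 0 0;0 0 0 0 0 0 0;0 0 0 0 0 0 0"}}

```text
time_s: 6.72
eef_pos: [584.1, 268.5, 43.5]
ee_rot: [-0.0, 0.989, 0.149, 0.001]
force: [0.3, 0.3, -0.8]
grip_width: 0.192
grip_force: 39.2
```

```bash
python3 w.py w3 cap_mid:30 tray:3; python3 -c "
from h import *
p=capture('top')
for b in boxes_of(p,'cap_mid'): print(b['position'],b['confidence'],atz(p,b['position'],30))"
```

```text
6.7167 [584.1 268.5  43.5] [-9.34587899e-05  9.88857115e-01  1.48864262e-01  1.01463547e-03] 0.19213957458334718 [ 0.31640779  0.32989616 -0.76209644]
cap_mid [279.6 244.4] 0.93 [597.6 270.6  30. ]
tray [250.5 193.8] 0.67 [607.8 288.    3. ]
[[0.0, -0.96, -0.27, 68.83], [1.0, 0.0, 0.0, 1.18], [-0.0, -0.27, 0.96, -125.7], [0.0, 0.0, 0.0, 1.0]]
[254.4, 231.3] 0.77 [577.14271379  58.77475649  30.        ]
[288.6, 301.8] 0.69 [423.67590604 -13.14089892  30.        ]
[247.0, 276.2] 0.62 [479.52381989  75.68814135  30.        ]
[169.9, 239.0] 0.54 [564.88406488 247.98705232  30.        ]
```

View pics/w3.png

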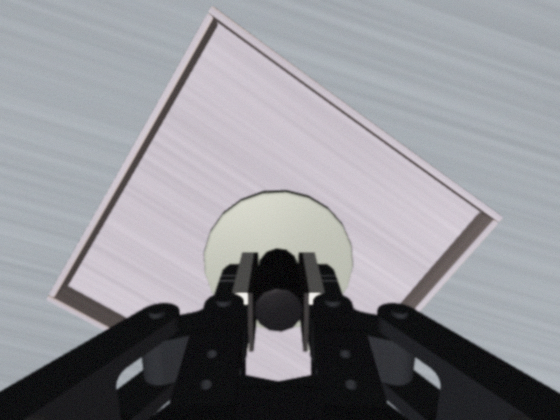

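The cap is held level inside the tray, with its disc centred near (279,255). I'll lower it and release.

Emit:
{"fn": "drive_tool", "kwargs": {"commands": "0 0 -0.02 0 0 0 0;0 0 -0.02 0 0 0 0;0 0 0 0 0 0 0;0 0 0 0 0 0 0"}}

```text
time_s: 7.3
eef_pos: [583.8, 268.3, 39.5]
ee_rot: [0.0, 0.989, 0.149, 0.0]
force: [-4.0, -0.7, 9.6]
grip_width: 0.196
grip_force: 40.1
```

Emit:
{"fn": "drive_tool", "kwargs": {"commands": "0 0 0 0 0 0 60;0 0 0 0 0 0 60;0 0 0 0 0 0 60;0 0 0 0 0 0 60;0 0 0 0 0 0 60;0 0 0.1 0 0 0 60;0 0 0.2 0 0 0 60;0 0 0.3 0 0 0 60;0 0 0.4 0 0 0 60;0 0 0.4 0 0 0 60;0 0 0.4 0 0 0 60;0 0 0 0 0 0 60;0 0 0 0 0 0 60"}}

```text
time_s: 8.38
eef_pos: [584.2, 268.5, 221.4]
ee_rot: [-0.0, 0.989, 0.149, 0.003]
force: [0.3, 0.4, -1.3]
grip_width: 0.599
grip_force: 0.0
```

```bash
python3 w.py w4 cap_mid:28 tray:3 ; python3 -c "
from h import *
s=sense();p=capture('wrist');im=p['pixels'];print(im[240:300:10,280])"
```

```text
8.3833 [584.2 268.5 221.4] [-2.85480832e-04  9.88849381e-01  1.48893947e-01  2.72264857e-03] 0.5987730188098125 [ 0.30314765  0.39215779 -1.28509937]
cap_mid [424.1 306.1] 0.97 [511.   94.3  28. ]
cap_mid [476.6 244.4] 0.9 [585.2  73.5  28. ]
cap_mid [276.3 177.8] 0.71 [590.6 270.6  28. ]
tray [253.6 152.8] 0.86 [602.6 296.8   3. ]
[[0.0, -0.96, -0.27, 68.83], [1.0, 0.0, 0.0, 1.18], [-0.0, -0.27, 0.96, -125.71], [0.0, 0.0, 0.0, 1.0]]
[[198 191 199]
 [198 190 196]
 [199 191 198]
 [106 103 111]
 [173 164 159]
 [179 172 167]]
```

View pics/w4.png

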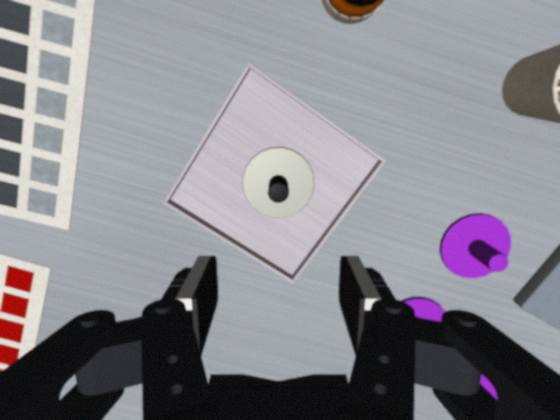

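The cap lies flat and free near the middle of the tray, at (278,182). Next I'll fly over the bare ring to measure its axis.

Emit:
{"fn": "drive_tool", "kwargs": {"commands": "-0.02 -0.2 0.1 0 0 0 60;0 -0.3 0.1 0 0 0 60;0 -0.3 0 0 0 0 60;0 -0.3 0 0 0 0 60;0 -0.3 0 0 0 0 60;0 -0.3 0 0 0 0 60;0 -0.3 0 0 0 0 60;0 -0.3 0 0 0 0 60;0 -0.3 0 0 0 0 60;0 -0.3 0 0 0 0 60;0 -0.3 0 0 0 0 60;0 -0.2 0 0 0 0 60;0 0 0 0 0 0 60;0 0 0 0 0 0 60;0 0 0 0 0 0 60;0 0 0 0 0 0 60"}}

```text
time_s: 9.92
eef_pos: [581.5, -70.6, 238.0]
ee_rot: [-0.0, 0.989, 0.149, -0.0]
force: [-0.6, -0.3, 0.7]
grip_width: 0.606
grip_force: 0.0
```

```bash
python3 w.py w5 cradle:40 ; python3 -c "
import cv2
im=cv2.imread('pics/w5.png');cv2.imwrite('pics/w5c.png',cv2.resize(im[80:280,170:390],None,fx=3,fy=3,interpolation=2))"
```

```text
9.9167 [581.5 -70.6 238. ] [-2.45670228e-04  9.88766219e-01  1.49469816e-01 -2.79922366e-04] 0.6060220593485247 [-0.62513502 -0.33854625  0.71769563]
cradle [275.8 184.3] 0.89 [580.1 -70.3  40. ]
cradle [478.5 208. ] 0.43 [ 613.8 -255.    40. ]
[[0.0, -0.96, -0.27, 68.83], [1.0, 0.0, 0.0, 1.17], [-0.0, -0.27, 0.96, -125.7], [0.0, 0.0, 0.0, 1.0]]
```

View pics/w5c.png

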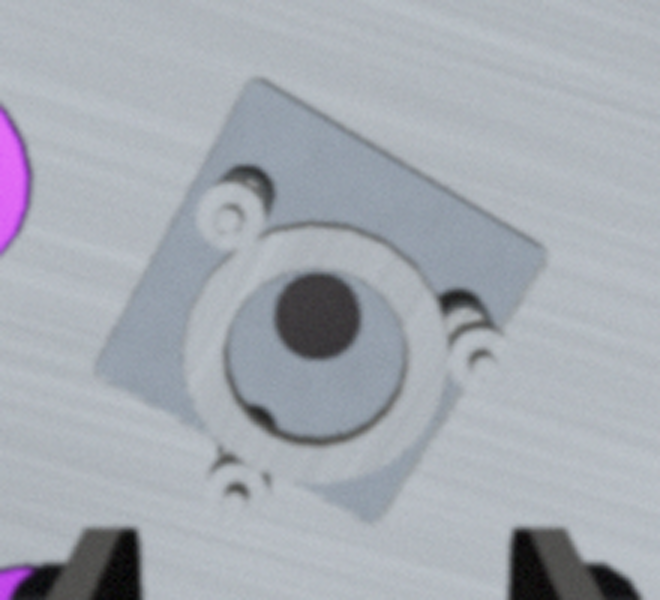

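The ring's bore is centred near crop (317,355), which is (275.7,198.2) in the full picture, and the dark base hole is at (275.7,185.3). The ring is empty.

```bash
python3 -c "
from h import *
s=sense();p=capture('wrist');print(s['eef_pos'])
for u,z in(((275.7,198.3),75),((275.4,198),75),((275.7,185.3),18),((274.9,198.3),83)): print(atz(p,u,z,s).round(1))
r=p;
p=capture('top')
for g,z in(((425.5,271),135),): print(atz(p,g,z))
for b in boxes_of(p,'flask_mid')[:1]: print(atz(p,b['position'],63))
s2=capture('scene')
print(tri([ray(p,(425.5,271)),ray(s2,(182.9,128))]))
"
```

```text
[581.55036093 -70.71173336 238.18903795]
[576.2 -71.7  75. ]
[576.4 -71.4  75. ]
[574.6 -71.9  18. ]
[578.  -70.6  83. ]
[ 479.34442825 -273.14859483  135.        ]
[ 470.96784774 -270.91147056   63.        ]
[ 479.06442398 -270.84604513  138.925277  ]
```

Emit:
{"fn": "drive_tool", "kwargs": {"commands": "-0.12 -0.25 0 0 0 0 85;-0.13 -0.25 0 0 0 0 85;-0.13 -0.25 0 0 0 0 85;-0.13 -0.25 0 0 0 0 85;-0.13 -0.25 0 0 0 0 85;-0.13 -0.25 0 0 0 0 85;-0.13 -0.25 0 0 0 0 85;-0.12 -0.25 0 0 0 0 85;0 0 0 0 0 0 85;0 0 0 0 0 0 85;0 0 0 0 0 0 85;0 0 0 0 0 0 85"}}

```text
time_s: 11.22
eef_pos: [480.0, -270.8, 238.3]
ee_rot: [-0.0, 0.989, 0.149, 0.0]
force: [0.4, -0.1, 0.7]
grip_width: 0.851
grip_force: 0.0
```

```bash
python3 w.py w6 flask_mid:75
```

```text
11.2167 [ 480.  -270.8  238.3] [-4.96511798e-05  9.88772506e-01  1.49428656e-01  7.16414327e-05] 0.8511485047667722 [ 0.41528563 -0.10577389  0.65202542]
flask_mid [279.9 189.9] 0.97 [ 482.4 -273.1   75. ]
[[0.0, -0.96, -0.27, 68.83], [1.0, 0.0, 0.0, 1.17], [-0.0, -0.27, 0.96, -125.7], [0.0, 0.0, 0.0, 1.0]]
```

View pics/w6.png

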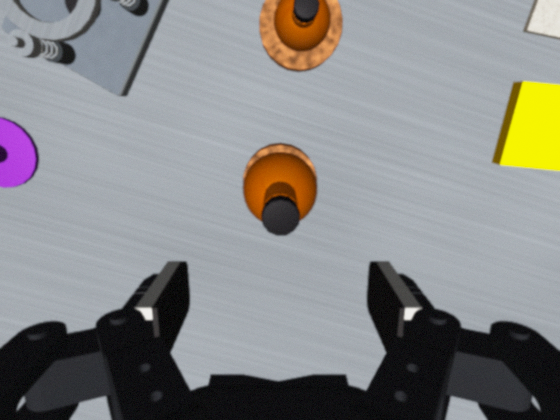

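The larger flask is below the gripper, stopper top at (281,216) and ball at (280,187); the smaller one, at (302,20), is clear.

```bash
python3 -c "
from h import *
s=sense();p=capture('wrist');print(s['eef_pos'])
print(atz(p,(281,215.5),136,s),atz(p,(280,187),50,s))"
```

```text
[ 479.97400937 -270.86872346  238.33417046]
[ 479.62016625 -274.40000747  136.        ] [ 479.45832655 -274.27798744   50.        ]
```

Emit:
{"fn": "drive_tool", "kwargs": {"commands": "0 -0.035 -0.2 0 0 0 85;0 0 -0.3 0 0 0 85;0 0 -0.3 0 0 0 85;0 0 -0.25 0 0 0 85;0 0 -0.15 0 0 0 85;0 0 -0.09 0 0 0 85;0 0 0 0 0 0 40;0 0 0 0 0 0 40;0 0 0 0 0 0 0;0 0 0 0 0 0 0;0 0 0 0 0 0 0;0 0 0 0 0 0 0;0 0 0 0 0 0 0;0 0 0 0 0 0 0;0 0 0 0 0 0 0", "force": 60}}

```text
time_s: 12.62
eef_pos: [479.8, -274.9, 110.6]
ee_rot: [0.0, 0.989, 0.149, 0.001]
force: [-1.4, 4.1, 5.3]
grip_width: 0.288
grip_force: 58.2
```

Emit:
{"fn": "drive_tool", "kwargs": {"commands": "0 0 0.1 0 0 0 0;0 0 0.15 0 0 0 0;0 0 0.2 0 0 0 0;0 0 0.2 0 0 0 0;0 0 0.15 0 0 0 0;0 0 0.1 0 0 0 0;0.06 0.13 0 0 0 0 0;0.1 0.2 0 0 0 0 0;0.1 0.2 0 0 0 0 0;0.1 0.2 0 0 0 0 0;0.1 0.2 0 0 0 0 0;0.1 0.2 0 0 0 0 0;0.1 0.2 0 0 0 0 0;0.1 0.2 0 0 0 0 0;0.1 0.2 0 0 0 0 0;0.06 0.2 0 0 0 0 0;0.05 0.1 0 0 0 0 0;0 0 0 0 0 0 0;0 0 0 0 0 0 0;0 0 0 0 0 0 0", "force": 80}}

```text
time_s: 14.28
eef_pos: [576.3, -73.1, 199.3]
ee_rot: [0.0, 0.989, 0.149, -0.0]
force: [-0.2, 0.7, -2.0]
grip_width: 0.285
grip_force: 78.3
```

```bash
python3 w.py w7 flask_mid:110; python3 -c "
from h import *
p=capture('top');c=capture('scene')
print([(b['position'],b['confidence']) for b in boxes_of(p,'flask_mid')[:2]],[(b['position'],b['confidence']) for b in boxes_of(c,'flask_mid')[:2]])"
```

```text
14.2833 [576.3 -73.1 199.3] [ 1.47244783e-04  9.88911028e-01  1.48509062e-01 -1.25966394e-04] 0.2854864914880809 [-0.20298144  0.65181036 -2.00772126]
flask_mid [278.2 253.4] 0.63 [555.  -81.2 110. ]
[[0.0, -0.96, -0.27, 68.83], [1.0, 0.0, 0.0, 1.18], [-0.0, -0.27, 0.96, -125.7], [0.0, 0.0, 0.0, 1.0]]
[([318.3, 231.1], 0.76)] [([254.3, 174.1], 0.96)]
```

View pics/w7.png

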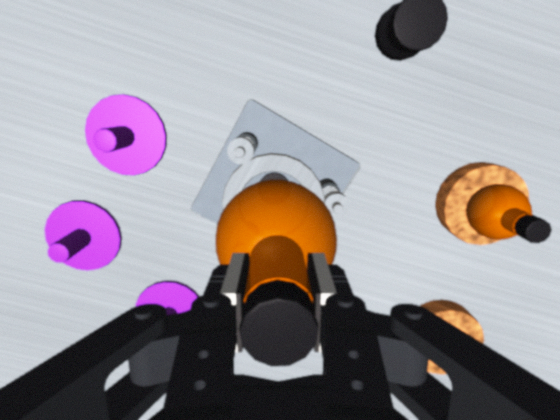

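The flask is held upright; its ball is at about (276,239), between columns 216 and 336 with its top edge at row 179. The neck is square between the pads.

```bash
python3 -c "
from h import *
from scipy.optimize import least_squares
s=sense();p=capture('wrist');im=p['pixels'].astype(int);print(s['eef_pos'])
o,_=ray(p,(0,0),s)
# silhouette edge points of orange ball, upper arc + sides
m=((im[:,:,2]-im[:,:,0])>60)
pts=[]
for c in range(228,326,4):
    r=[y for y in range(165,230) if m[y,c] and m[y+1,c] and m[y+2,c]]
    if r: pts.append((c,r[0]-.5))
for y in range(205,248,4):
    x=np.where(m[y,205:350])[0]
    if len(x): pts+=[(205+x[0]-.5,y),(205+x[-1]+.5,y)]
D=[ray(p,u,s)[1] for u in pts]; D=[d/np.linalg.norm(d) for d in D]
f=lambda c:[np.linalg.norm(np.cross(c-o,d))-33 for d in D]
r=least_squares(f,[576,-72,139],loss='soft_l1');print(len(pts),r.x.round(1),np.abs(r.fun).mean())
"
```

```text
[576.43902697 -72.73848323 199.34180112]
47 [572.7 -73.8 134.9] 0.11932048637546323
```

Emit:
{"fn": "drive_tool", "kwargs": {"commands": "0.02 0.015 -0.1 0 0 0 0;0 0 -0.15 0 0 0 0;0 0 -0.06 0 0 0 0;0 0 -0.02 0 0 0 0;0 0 0 0 0 0 0;0 0 0 0 0 0 0"}}

```text
time_s: 15.13
eef_pos: [578.8, -70.8, 166.7]
ee_rot: [0.0, 0.989, 0.149, 0.0]
force: [0.3, 0.4, -1.3]
grip_width: 0.283
grip_force: 78.3
```

Emit:
{"fn": "drive_tool", "kwargs": {"commands": "0 0 -0.02 0 0 0 0;0 0 -0.02 0 0 0 0;0 0 0 0 0 0 0;0 0 0 0 0 0 0"}}

```text
time_s: 15.47
eef_pos: [578.5, -70.8, 162.4]
ee_rot: [0.0, 0.989, 0.149, 0.0]
force: [0.0, 0.0, -1.1]
grip_width: 0.285
grip_force: 78.3
```

Emit:
{"fn": "drive_tool", "kwargs": {"commands": "0 0 -0.015 0 0 0 0;0 0 -0.015 0 0 0 0;0 0 0 0 0 0 0"}}

```text
time_s: 15.72
eef_pos: [578.4, -70.7, 158.9]
ee_rot: [-0.0, 0.989, 0.149, -0.0]
force: [0.1, -0.3, -2.4]
grip_width: 0.283
grip_force: 78.3
```

Emit:
{"fn": "drive_tool", "kwargs": {"commands": "0 0 -0.015 0 0 0 0;0 0 -0.015 0 0 0 0;0 0 0 0 0 0 0"}}

```text
time_s: 15.97
eef_pos: [578.5, -70.7, 156.3]
ee_rot: [-0.0, 0.989, 0.149, -0.0]
force: [-1.0, 0.9, 0.5]
grip_width: 0.289
grip_force: 78.4
```

Emit:
{"fn": "drive_tool", "kwargs": {"commands": "-0.01 0 -0.015 0 0 0 0;0 0 -0.015 0 0 0 0;0 0 0 0 0 0 0"}}

```text
time_s: 16.22
eef_pos: [577.4, -70.8, 153.2]
ee_rot: [-0.0, 0.989, 0.149, -0.0]
force: [-1.7, 1.1, 2.3]
grip_width: 0.285
grip_force: 78.4
```

Emit:
{"fn": "drive_tool", "kwargs": {"commands": "-0.01 0.005 -0.015 0 0 0 0;0 0 -0.015 0 0 0 0;0 0 -0.015 0 0 0 0;0 0 0 0 0 0 0"}}

```text
time_s: 16.55
eef_pos: [576.8, -70.5, 148.9]
ee_rot: [0.0, 0.989, 0.149, 0.0]
force: [-1.2, -1.4, 5.2]
grip_width: 0.286
grip_force: 78.8
```

Emit:
{"fn": "drive_tool", "kwargs": {"commands": "0 0 -0.015 0 0 0 0;0 0 -0.015 0 0 0 0;0 0 0 0 0 0 0"}}

```text
time_s: 16.8
eef_pos: [576.8, -70.5, 146.1]
ee_rot: [0.0, 0.989, 0.149, 0.0]
force: [-1.2, -1.5, 5.7]
grip_width: 0.282
grip_force: 79.0
```

Emit:
{"fn": "drive_tool", "kwargs": {"commands": "0 -0.005 -0.015 0 0 0 0;0 0 -0.015 0 0 0 0;0 0 0 0 0 0 0"}}

```text
time_s: 17.05
eef_pos: [576.8, -70.6, 143.2]
ee_rot: [0.0, 0.989, 0.149, 0.0]
force: [-0.2, 0.8, 9.0]
grip_width: 0.284
grip_force: 79.2
```

Emit:
{"fn": "drive_tool", "kwargs": {"commands": "0 0 -0.015 0 0 0 0;0 0 -0.01 0 0 0 0;0 0 0 0 0 0 0;0 0 0 0 0 0 0"}}

```text
time_s: 17.38
eef_pos: [576.9, -70.6, 141.2]
ee_rot: [0.0, 0.989, 0.149, 0.001]
force: [-1.0, 1.3, 9.3]
grip_width: 0.285
grip_force: 79.2
```

```bash
python3 -c "
from h import *
s=sense();print(s['force'],s['eef_pos'])
p=capture('wrist');cv2.imwrite('pics/w8.png',p['pixels'])
t=capture('scene');cv2.imwrite('pics/s8.png',cv2.resize(t['pixels'][140:260,200:320],None,fx=5,fy=5,interpolation=2))
F=[sense()['force'][2]]
for _ in range(5): capture('wrist');F.append(sense()['force'][2])
print(np.round(F,1))"
```

```text
[-1.04320786  1.25196095  9.25690821] [576.89419508 -70.64871501 141.19556925]
[10.   8.9 10.2  9.2  9.8  9. ]
```

View pics/w8.png

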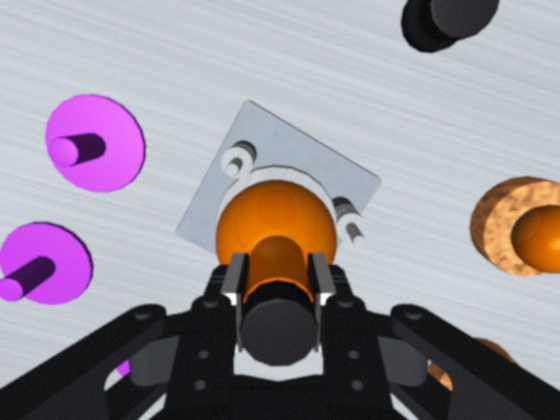

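The ball sits centred in the ring. The force of about 11 N puts the ring 13 to 14 mm down, so I'll go about 2 mm further for margin.

Emit:
{"fn": "drive_tool", "kwargs": {"commands": "0 0 -0.01 0 0 0 0;0 0 -0.01 0 0 0 0;0 0 0 0 0 0 0;0 0 0 0 0 0 0;0 0 0 0 0 0 0;0 0 0 0 0 0 0"}}

```text
time_s: 18.23
eef_pos: [576.9, -70.6, 139.4]
ee_rot: [0.0, 0.989, 0.149, 0.001]
force: [-1.5, -0.1, 11.0]
grip_width: 0.285
grip_force: 79.4
```

```bash
python3 -c "
from h import *
F=[]
for _ in range(8): capture('wrist');F.append(sense()['force'])
print(np.mean(F,0).round(2),sense()['eef_pos'],sense()['grip_force'])"
```

```text
[-1.98  0.39 10.15] [576.91710113 -70.61972556 139.35623603] 79.36008274555206
```

```bash
python3 -c "
from rig import finish_job
print(finish_job())"
```

```text
the job is handed in; nothing more can be done
None
```

I handed the job in at about 19 s with the larger flask seated in the ring and still gripped, the ring about 15 mm down at roughly 12 N (estimated from the wrist force), and the dust cap flat in the tray; the hand-in gave no verdict.

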